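Ready the jar clamp: cover on, spring jaw held open

TASK

Get the one-handed jar clamp ready for a jar: first set the loose green cover astride the clamp's fixed rail, pushed fully down and near the rail's middle, and let go of it. Then pull the spring-loaded black jaw out by its steel handle until its white pointer is level with the red tab, and finish while still holding it there - the spring would snap it shut. Leave the jar, the tin and the orange mug where they stand.

Things in the scene. Friction and masses are not known exactly. Their poses are not given: they have to be found in the camera images.
- clamp: Jar clamp fixed on the worktop: wooden base board 260 x 170 x 16 mm (x from -135 to +125 mm). Origin at worktop level; z up, x from the black spring jaw to the fixed rail (roughly away from the robot), y left of that. Rail: aluminium bar along y, centred at x = +85 mm, 14 mm thick, 130 mm long, from 45 to 70 mm above the worktop, on two posts as thick as the bar.
- rail_top (a point): Centre of the top face of the fixed rail, 70 mm above the worktop; axes as the clamp's (rail along y).
- cover: Loose green rigid cover, 0.09 kg: upside-down U channel 36 (x) x 80 mm (y), standing on its legs, both ends alike. Slot 24 mm wide, 30 mm deep, open below and at both ends. Grip rib along the middle of its top: 12 mm thick (x), 50 mm long (y), 36 to 63 mm above the feet. Origin at the feet's level, in the middle; z up, y along the slot. Seated: origin at x = +85, z = +40 mm in the clamp's frame.
- jaw (a joint): Travel of the spring jaw in m: 0 shut, growing as it is pulled along the clamp's -x (toward the robot); end stop at 0.080, well past the tab. A spring always pulls it shut: about 5 N at 0, rising 0.12 N per mm (about 10 N at the tab).
- jaw_handle (a point): Middle of the jaw's steel handle: a round bar 14 mm thick along the clamp's y, 78 mm above the worktop, on two 10 mm posts at y = +-34 mm (58 mm free between, 38 mm free below the bar). At x = y = 0 in the clamp's frame when shut. The jaw's upright face beyond it, at x = 28 to 40 mm, is 63 mm high. Axes as the clamp's.
- jaw_pointer (a point): Tip of the white pointer fin (3 mm thick) on the jaw's left (+y) side, 26 mm above the worktop; at x = 0, y = +61 mm in the clamp's frame when shut; it moves with the jaw. Axes as the clamp's.
- mark_tab: Red tab 4 mm thick (x), 16 mm wide (y), 14 mm high with a 12 mm foot, fixed on the scale at the base board's left edge (y = +72 mm), 28 to 48 mm to the -x side of the shut pointer, differing each time. Origin under its middle, axes as the clamp's. Mark reached: pointer and tab at the same x in the clamp's frame; they do not touch in passing.
- jar: Bystander: glass jar with a wooden-coloured lid, 73 mm across, 105 mm high; origin under its middle.
- tin: Bystander: low green tin with gold top, 76 mm across, 58 mm high; origin under its middle.
- orange_mug: Bystander: orange mug 78 mm wide, 108 mm over the handle, 101 mm high; origin near its underside's middle.

How it is judged:
On the way, in this order (a step that is already met when the one before it is completed fails the run):
1. the cover sits on the rail, let go, with the jaw still shut (x of cover in the frame of clamp between 0.076 and 0.094 m and y of cover in the frame of clamp between -0.032 and 0.032 m and z of cover in the frame of clamp between 0.035 and 0.044 m and angle between cover's own z axis and vertical below 0.15 rad and angle between the y axis of cover and the y axis of clamp, either way round below 0.3 rad and contact force between cover and the fingers below 0.2 N and linear speed of cover below 0.03 m/s and value of joint jaw below 0.008 m), for 0.2 s.
2. the fingers hold the jaw with its pointer level with the red tab (x of jaw_pointer in the frame of mark_tab between -0.005 and 0.005 m and contact force between jaw and the fingers above 2 N and contact force between jaw and cover below 0.3 N and velocity of joint jaw between -0.01 and 0.01 m/s), for 0.3 s.
At the end, for the whole second after the job is handed in: Cover fully down astride the rail (origin 35-44 mm up, within 9 mm of its centre line, 32 mm of its middle, tilt < 0.15, turned < 0.3 rad), still, untouched by fingers; fingers hold the jaw (> 2 N) at rest, not leaning on the cover, pointer within 5 mm of the red tab along the clamp's x (all of step 2 and x of cover in the frame of clamp between 0.076 and 0.094 m and y of cover in the frame of clamp between -0.032 and 0.032 m and z of cover in the frame of clamp between 0.035 and 0.044 m and angle between cover's own z axis and vertical below 0.15 rad and angle between the y axis of cover and the y axis of clamp, either way round below 0.3 rad and contact force between cover and the fingers below 0.2 N and linear speed of cover below 0.03 m/s); the arm keeps its last pose, push and grip.
It fails at once if the jar was moved more than 30 mm (distance of jar from where it was at the start of the episode above 0.03 m).
It fails at once if the tin was moved more than 30 mm (distance of tin from where it was at the start of the episode above 0.03 m).
It fails at once if the orange mug was moved more than 30 mm (distance of orange_mug from where it was at the start of the episode above 0.03 m).
It also fails if it takes over 40 s, if anything falls off the work surface, if the arm or the gripper's body presses on something with over 40 N, if the wrist force passes 120 N, or if a joint passes its speed limit or range.

ROBOT

A 6-joint arm with a two-finger parallel gripper is mounted at the origin on a cart in front of the work surface, level with it; the furniture and walls round the work are solid. World frame = base frame: x ahead of the robot, y to its left, z up, the work surface at z = 0. Lengths are in m, angles in rad, forces in N, time in s.
With the tool pointing down it reaches from about 0.35 to 0.975 m from the base axis. Payload 7.1 kg.
Tool frame: the origin (TCP) lies between the finger pads; the fingertips stand 8 mm ahead of it and the grasp point (between the pads) lies 11 mm behind it (robot.finger_overhang is the distance from the TCP to the fingertips, in m); z points along the fingers, y is the line along which they close (so a half turn about z gives the same grasp; the last joint's range is limited). The gripper opens to 88 mm and grips with 3 to 60 N. Pads are 20 mm wide; open, the fingers measure 115 mm over their backs; the gripper's body (75 mm by 178 mm) begins 61 mm behind the grasp point.
Start: joints at [1.187, 0.423, 1.63, -0, 1.089, -0.019], TCP at [0.223, 0.584, 0.231] pointing down, gripper open.
Joint ranges: [-3, 3], [-0.9, 2.11], [0.09, 2.58], [-1.31, 4.45], [0.11, 2.69], [-2.54, 2.54]. Speed limits (rad/s): [2.39, 2.39, 3.01, 3.14, 3.14, 3.14].

INTERFACE

Orientations are given as a unit quaternion [w, x, y, z].
In Python, from rig import robot, imaging, ticket gives the robot as it stands (robot), with the cameras (imaging) and the job (ticket).
- The arm moves only by the tool shift_gripper, called after "Call:" in YAML: its name, and indented under it one key for each argument. Schema: {"type":"object","properties":{"motion":{"type":"object","properties":{"plan":{"type":"array","items":{"type":"array","items":{"type":"number"},"minItems":4,"maxItems":4},"minItems":1,"maxItems":20}},"additionalProperties":false,"required":["plan"]},"jaw":{"type":"number"},"squeeze":{"type":"number"},"only":{"type":"string"},"quiet":{"type":"boolean"},"lines":{"type":"string"}},"required":["motion"],"additionalProperties":false}. motion is an object whose key "plan" holds a list of rows, 1 to 20 of them, each of 4 numbers: dx, dy, dz in shares of 1 m (1.0 is 1 m), then a turn about the tool's z in normalised numbers (1 is pi rad); each row is the pose to reach, as a shift and turn from the pose commanded when the call began, along the tool's axes at that moment; what a row does not reach only later rows make up. A row lasts 1/10 s, in which the tool goes at most 0.05 m and 0.15 rad, less where a joint would pass 70% of its speed; a pose out of reach is approached as far as the arm can. jaw is the finger opening in m, set as the call begins (left out keeps the last). The fingers move at their own pace and stop on an object; squeeze is the grip in N (left out, the last holds). Time passes only in rows, so rows that do not move let the fingers close. The tool returns the time, the measured TCP pose, the force, the opening and the grip force at its end. only (a regular expression) keeps the lines of the reply that match it, lines (a string "A,B") keeps lines A to B, and quiet returns only ok. Input that does not fit is refused with a message, and nothing moves.
- robot.state(): the state, without advancing time (a new reading comes with each control period).
- imaging.read_camera(name): name is "side" or "top" or "wrist"; returns the picture (480x640x3 uint8, red, green, blue); there is no depth.
- imaging.camera_model(name): a dict with "mtx" (3x3 intrinsics, pixels), "xyz" and "attitude" of the camera in the world; the wrist camera has in their place "hand_eye" (4x4, takes a point from camera to tool coordinates, whose origin is the TCP and whose axes are the flange's). Camera axes: x right, y down, z forward; pixel columns grow to the right and rows downward; lengths in m; the calibration is good to about 2 mm. A picture is of the moment at which its call begins: read the wrist's pose just before it. camera_model takes no time and is no camera call.
- ticket.close_job(): hands the job in; it is judged then, once.
The state is a dict: "clock": time; "joints": joint angles; "joint_velocities": joint speeds; "joint_efforts": joint torques, N m; "position": TCP position; "tcp_rot": TCP orientation; "contact_force": force on the tool from outside, world axes, zero at the start; "ft_torque": the same for the moment, N m; "gripper_width": finger opening in m; "finger_force": force on a finger pad.
Only numpy, scipy, OpenCV 4.12 (cv2) and the standard library are available. Lean on these libraries where they do the work, as an engineer would, in place of code of your own. Each camera call takes 0.05 s, during which the arm holds its last target. There are 200 camera calls.

## Working session

There is one attempt and no reset: what is moved stays moved. The work goes in short steps, Python scripts to look and compute and a tool call to move; the robot and the scene stay as the last step left them, time stands still between calls to the robot, and variables do not carry over. Pictures are saved under pics/ and viewed, at most 10 in all, crops included, and the job is handed in when it is done.

```bash
ls; mkdir -p pics; python3 - <<'E'
from rig import robot, imaging, ticket
import cv2,numpy as np
s=robot.state();print(s['clock'],s['position'],s['tcp_rot'],s['gripper_width'])
for n in("top","side"):
    im=imaging.read_camera(n);cv2.imwrite(f"pics/{n}0.png",im[:,:,::-1]);m=imaging.camera_model(n);print(n,m)
print(imaging.camera_model("wrist"))
E
```

```text
pics
rig.py
0.0 [0.22273696 0.58337773 0.22989542] [-1.60265164e-04  1.81378436e-01  9.83413071e-01 -7.54539427e-04] 0.08766550923973647
top {'mtx': array([[551.06244876,   0.        , 313.15210743],
       [  0.        , 551.06244876, 231.64659615],
       [  0.        ,   0.        ,   1.        ]]), 'xyz': array([0.41326   , 0.16001349, 1.033797  ]), 'attitude': array([-0.04451038,  0.70724934, -0.70412659,  0.04497713])}
side {'mtx': array([[434.64704697,   0.        , 314.15760053],
       [  0.        , 434.64704697, 234.71794189],
       [  0.        ,   0.        ,   1.        ]]), 'xyz': array([ 0.37199613, -0.52871765,  0.52923198]), 'attitude': array([-0.47787938,  0.86768688, -0.12386548,  0.05837912])}
{'mtx': array([[335.3405584 ,   0.        , 319.39121142],
       [  0.        , 335.3405584 , 241.79897274],
       [  0.        ,   0.        ,   1.        ]]), 'hand_eye': array([[ 3.02508282e-04, -9.63536702e-01, -2.67576032e-01,
         7.34275440e-02],
       [ 9.99999773e-01,  4.52379443e-04, -4.98460127e-04,
        -2.85187596e-04],
       [ 6.01330523e-04, -2.67575821e-01,  9.63536620e-01,
        -1.52791819e-01],
       [ 0.00000000e+00,  0.00000000e+00,  0.00000000e+00,
         1.00000000e+00]])}
```

View pics/top0.png

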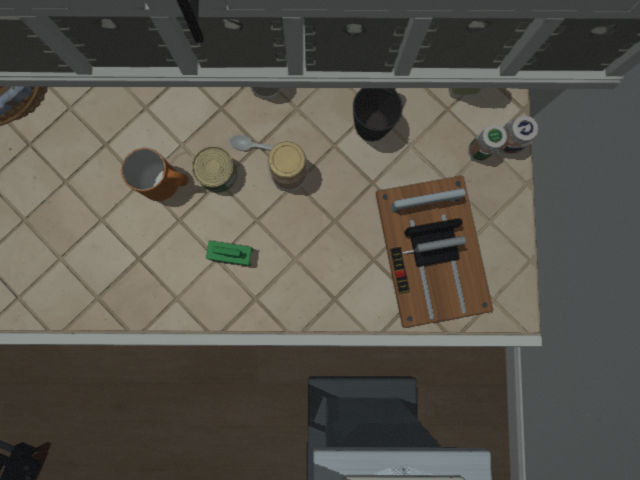

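View pics/side0.png

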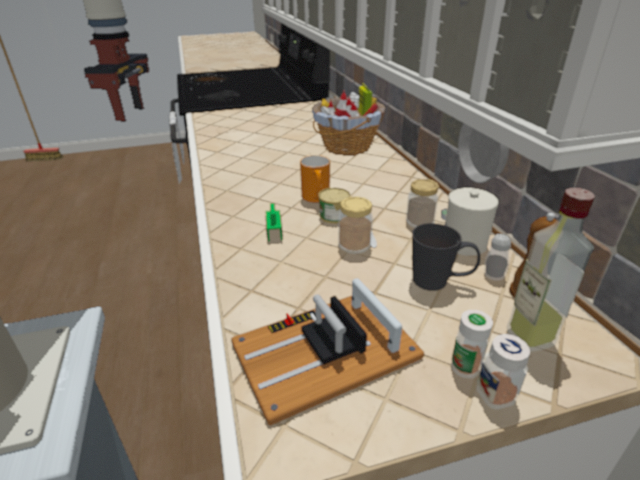

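The top view shows the green cover at about (229,253). The clamp is around (435,250), with the rail at (430,200), the handle bar at (440,244) and the red tab at (399,274). The jar is at (287,165), the tin at (214,170) and the mug at (150,175). The side view shows the same things, with the cover at (273,222) and the rail around (376,315).

```bash
cat > h.py <<'E'
import numpy as np,cv2
from scipy.spatial.transform import Rotation as R
from rig import robot, imaging, ticket
def q(a): return R.from_quat(np.roll(a,-1))
def cam(n,st=None):
    m=imaging.camera_model(n)
    if n!="wrist": return m["mtx"],q(m["attitude"]).as_matrix(),np.array(m["xyz"])
    T=q(st["tcp_rot"]).as_matrix();H=m["hand_eye"]
    return m["mtx"],T@H[:3,:3],T@H[:3,3]+st["position"]
def ray(c,px):
    K,Rm,o=c;d=Rm@np.linalg.solve(K,[px[0],px[1],1.]);return o,d/np.linalg.norm(d)
def onz(c,px,z):
    o,d=ray(c,px);return o+d*(z-o[2])/d[2]
def tri(c1,p1,c2,p2):
    o1,d1=ray(c1,p1);o2,d2=ray(c2,p2)
    s=np.linalg.lstsq(np.c_[d1,-d2],o2-o1,rcond=None)[0]
    a,b=o1+s[0]*d1,o2+s[1]*d2;return (a+b)/2,np.linalg.norm(a-b)
def proj(c,p):
    K,Rm,o=c;v=K@(Rm.T@(np.array(p)-o));return v[:2]/v[2]
E
python3 - <<'E'
from h import *
t=cv2.imread("pics/top0.png");s=cv2.imread("pics/side0.png")
T=cam("top");S=cam("side")
for n,im,c in(("top",t,T),("side",s,S)):
    h=cv2.cvtColor(im,cv2.COLOR_BGR2HSV)
    for nm,lo,hi in(("green",(50,150,50),(75,255,255)),("red",(0,200,110),(6,255,255)),("red2",(174,200,110),(180,255,255))):
        k,l,st,ce=cv2.connectedComponentsWithStats(cv2.inRange(h,lo,hi))
        for i in range(1,k):
            if st[i,4]>8: print(n,nm,st[i],ce[i].round(1),onz(c,ce[i],.03).round(3))
        if nm=="green":
            i=1+st[1:,4].argmax();p=np.argwhere(l==i)[:,::-1].astype(np.float32);print(cv2.minAreaRect(p))
a=cv2.resize(t[170:335,365:500],None,fx=3.6,fy=3.6,interpolation=cv2.INTER_CUBIC)
b=cv2.resize(t[233:273,197:262],None,fx=4.6,fy=4.6,interpolation=cv2.INTER_CUBIC)
d=cv2.resize(s[200:246,250:300],None,fx=6,fy=6,interpolation=cv2.INTER_CUBIC)
o=np.zeros((600,800,3),np.uint8)
for im,x,y in((a,0,0),(b,490,0),(d,490,200)):
    o[y:y+im.shape[0],x:x+im.shape[1]]=im[:600-y,:800-x]
cv2.imwrite("pics/c1.png",o)
E
```

```text
((216.5, 253.0), (1.0, 0.0), 180.0)
side green [267 204  14  26 250] [272.9 218.9] [0.505 0.322 0.03 ]
side green [478 319   7   5  14] [481.4 321.9] [ 0.763 -0.103  0.03 ]
side green [466 352   9  11  57] [470.4 356.3] [ 0.706 -0.161  0.03 ]
((273.5, 216.5), (25.0, 13.0), 90.0)
side red [285 317   9   8  40] [288.5 321.1] [ 0.465 -0.011  0.03 ]
```

View pics/c1.png

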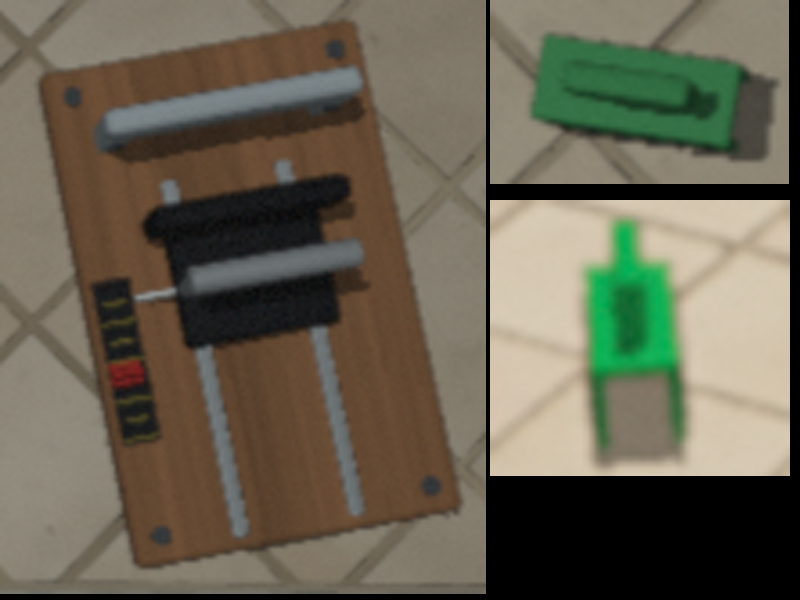

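The crops show the board corners, the rail, the pointer tip at (137,298) in the crop, the tab at (127,374), and the cover deck and rib. The cover stands upright with its rib along its long axis. Next I'll turn these into world positions.

```bash
python3 - <<'E'
from h import *
t=cv2.imread("pics/top0.png");s=cv2.imread("pics/side0.png")
T=cam("top");S=cam("side")
f=lambda x,y:((x+.5)/3.6-.5+365,(y+.5)/3.6-.5+170)
g=lambda x,y:((x-490+.5)/4.6-.5+197,(y+.5)/4.6-.5+233)
k=lambda x,y:((x-490+.5)/6-.5+250,(y-200+.5)/6-.5+200)
B=np.array([onz(T,f(*p),.016) for p in((40,75),(355,20),(458,510),(137,567))])
print("board",B.round(3).tolist(),[round(np.linalg.norm(B[i]-B[i-1]),3) for i in range(4)])
ex=(B[0]+B[1]-B[2]-B[3]);ey=B[0]+B[3]-B[1]-B[2]
print("yaw",np.arctan2(ex[1],ex[0]),np.arctan2(-ey[0],ey[1]))
y=np.arctan2(ex[1],ex[0]);u=np.array([np.cos(y),np.sin(y),0]);v=np.array([-u[1],u[0],0])
O=B.mean(0)+.005*u;print("O",O)
rel=lambda p:(round(float((p-O)@u),4),round(float((p-O)@v),4))
print("rail ends",[ (onz(T,f(*p),.07).round(4),rel(onz(T,f(*p),.07))) for p in((108,122),(361,78))])
print("handle ends",[rel(onz(T,f(*p),.078)) for p in((188,280),(362,251))])
print("pointer",rel(onz(T,f(137,298),.026)),"tab",rel(onz(T,f(127,374),.026)))
C=np.array([onz(T,g(*p),.036) for p in((546,34),(742,65),(730,150),(534,117))])
print("cover",C.mean(0),[round(np.linalg.norm(C[i]-C[i-1]),3) for i in range(4)]);w=C[0]+C[3]-C[1]-C[2];print("cover y-axis yaw",np.arctan2(-w[0],w[1]))
# heights: cover near-deck corners in both views (deck right end)
print("deck corner near-left(side)",tri(T,g(730,150),S,k(595,375)),tri(T,g(742,65),S,k(678,370)))
# rib right end top : top view
print("rib z", tri(T,g(690,92),S,k(625,222)))
st=robot.state();print(q(st['tcp_rot']).as_matrix().round(3))
E
```

```text
board [[0.621, 0.042, 0.016], [0.652, -0.123, 0.016], [0.397, -0.168, 0.016], [0.368, -0.004, 0.016]] [np.float64(0.257), np.float64(0.168), np.float64(0.258), np.float64(0.166)]
yaw 0.17801500127869505 0.1785251195552074
O [ 0.51456081 -0.0623568   0.016     ]
rail ends [(array([0.5869, 0.0152, 0.07  ]), (0.085, 0.0636)), (array([ 0.6096, -0.1102,  0.07  ]), (0.085, -0.0639))]
handle ends [(0.0009, 0.0417), (0.0002, -0.0442)]
pointer (-0.0003, 0.0585) tab (-0.0374, 0.0709)
cover [0.50147246 0.31272812 0.036     ] [np.float64(0.033), np.float64(0.079), np.float64(0.034), np.float64(0.079)]
cover y-axis yaw -0.1574049444921822
deck corner near-left(side) (array([0.48086164, 0.27583883, 0.034906  ]), np.float64(0.004616822922090903)) (array([0.5126883 , 0.27204951, 0.03377125]), np.float64(0.0006842306740968413))
rib z (array([0.49819282, 0.28478642, 0.09038638]), np.float64(0.003344261957077685))
[[-0.934  0.357 -0.001]
 [ 0.357  0.934 -0.001]
 [ 0.    -0.001 -1.   ]]
```

The manual's scale: turns go in shares of pi rad. Converting my numbers, 1.363 rad is 0.4339.

```bash
cat >> h.py <<'E'
def need(p,yaw):  # tool-axis shift and turn from the measured pose to TCP p, closing line at yaw
    s=robot.state();M=q(s["tcp_rot"]).as_matrix();y=np.arctan2(M[1,1],M[0,1])
    d=M.T@(np.array(p)-s["position"]);t=(y-yaw+np.pi/2)%np.pi-np.pi/2
    print("need",d.round(4),round(t,4),"at",s["position"].round(4),"yaw",round(y,4),"j",np.round(s["joints"],2))
E
```

Call:
shift_gripper:
  motion: {"plan":[[-0.357,-0.1533,0,0.4339],[-0.357,-0.1533,0,0.4339],[-0.357,-0.1533,0,0.4339],[-0.357,-0.1533,0,0.4339],[-0.357,-0.1533,0,0.4339],[-0.357,-0.1533,0,0.4339],[-0.357,-0.1533,0,0.4339],[-0.357,-0.1533,0,0.4339],[-0.357,-0.1533,0,0.4339],[-0.357,-0.1533,0,0.4339],[-0.357,-0.1533,0,0.4339],[-0.357,-0.1533,0,0.4339]]}
  jaw: 0.06

```text
clock: 1.3
position: [0.5011, 0.3138, 0.2305]
tcp_rot: [-0.0, 0.759, 0.651, -0.0]
contact_force: [-0.8, -0.2, 0.2]
gripper_width: 0.0601
finger_force: 0.0
```

```bash
python3 - <<'E'
from h import *
need((.5015,.3127,.047),-.157)
s=robot.state();im=imaging.read_camera("wrist")[:,:,::-1];c=cam("wrist",s);cv2.imwrite("pics/w1.png",im);np.savez("w1.npz",K=c[0],R=c[1],o=c[2])
m=cv2.inRange(cv2.cvtColor(im,cv2.COLOR_BGR2HSV),(45,120,30),(80,255,255));k,l,st,ce=cv2.connectedComponentsWithStats(m);i=1+st[1:,4].argmax();print(st[i],ce[i])
E
```

```text
need [-0.001   0.0007  0.1835] 0.0041 at [0.5011 0.3138 0.2305] yaw -0.1529 j [0.54 0.37 1.71 0.   1.06 0.69]
[ 306  180   32   74 2067] [321.52249637 216.63231737]
```

View pics/w1.png

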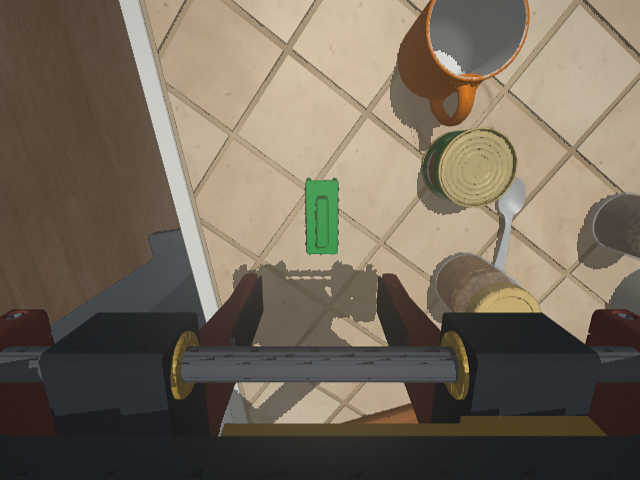

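The wrist view shows the cover deck spanning (306,180)-(338,254) and the rib top from (322,197) to (322,249). It sits well between the fingers, and the tin and jar are clear of them.

```bash
python3 - <<'E'
from h import *
z=np.load("w1.npz");W=(z["K"],z["R"],z["o"]);T=cam("top")
g=lambda x,y:((x-490+.5)/4.6-.5+197,(y+.5)/4.6-.5+233)
D=[(306,180),(338,180),(338.5,254),(306.5,254)]
for a,b in zip(D,((534,117),(546,34),(742,65),(730,150))): print("deck",[np.round(v,4) for v in tri(W,a,T,g(*b))],onz(W,a,.036).round(4))
print("deck mean W",np.mean([onz(W,a,.036) for a in D],0))
a=onz(W,(322,197),.063);b=onz(W,(322,249),.063);print("rib",a,b,np.linalg.norm(a-b),(a+b)/2,np.arctan2(-(a-b)[0],(a-b)[1]))
# rib end tops in top image
for a,b in(((322,197),(567,68)),((322,249),(690,90))): print("rib",tri(W,a,T,g(*b)))
# cabinet edge
S=cam("side");print("cab",[tri(T,(617,83),S,p) for p in((548,152),(540,142))])
print("jar",onz(T,(287,160),.105),"tin",onz(T,(214,165),.058))
E
```

```text
deck [array([0.4925, 0.3562, 0.0213]), np.float64(0.0005)] [0.4935 0.3573 0.036 ]
deck [array([0.5257, 0.3515, 0.0258]), np.float64(0.001)] [0.5258 0.3524 0.036 ]
deck [array([0.5141, 0.2722, 0.0304]), np.float64(0.0029)] [0.5155 0.2737 0.036 ]
deck [array([0.4797, 0.2767, 0.0277]), np.float64(0.0015)] [0.4811 0.279  0.036 ]
deck mean W [0.50397778 0.31557958 0.036     ]
rib [0.5074075  0.34138764 0.063     ] [0.49962413 0.29008002 0.063     ] 0.051894631445361 [0.50351582 0.31573383 0.063     ] -0.15055211634986906
rib (array([0.50829739, 0.33903489, 0.04877567]), np.float64(0.002284663029941038))
rib (array([0.49974748, 0.2890859 , 0.05992193]), np.float64(0.0004995594449906977))
cab [(array([ 0.68485486, -0.21823011,  0.37384889]), np.float64(0.003348562987805611)), (array([ 0.67994228, -0.21216933,  0.38266593]), np.float64(0.0060181422419322735))]
jar [0.65608739 0.20538282 0.105     ] tin [0.65847521 0.33989877 0.058     ]
```

Call:
shift_gripper:
  motion: {"plan":[[0.001,0.0015,0.05,0],[0.001,0.0015,0.1,0],[0.001,0.0015,0.14,0],[0.001,0.0015,0.16,0],[0.001,0.0015,0.172,0],[0.001,0.0015,0.18,0],[0.001,0.0015,0.182,0],[0.001,0.0015,0.182,0]]}
  jaw: 0.045

```text
clock: 2.15
position: [0.5039, 0.3145, 0.0495]
tcp_rot: [0.0, 0.76, 0.65, 0.001]
contact_force: [0.3, -0.2, 0.9]
gripper_width: 0.045
finger_force: 0.0
```

```bash
python3 - <<'E'
from h import *
need((.5027,.3145,.047),-.154)
im=imaging.read_camera("wrist")[:,:,::-1];im2=imaging.read_camera("side")[:,:,::-1]
o=np.zeros((480,800,3),np.uint8);o[:,:480]=im[:,80:560];o[:320,480:]=cv2.resize(im2[180:260,230:310],None,fx=4,fy=4,interpolation=cv2.INTER_CUBIC);cv2.imwrite("pics/w2.png",o)
E
```

```text
need [-0.0002 -0.0012  0.0025] -0.0024 at [0.5039 0.3145 0.0495] yaw -0.1564 j [ 0.54  0.63  1.79 -0.    0.72  0.69]
```

View pics/w2.png

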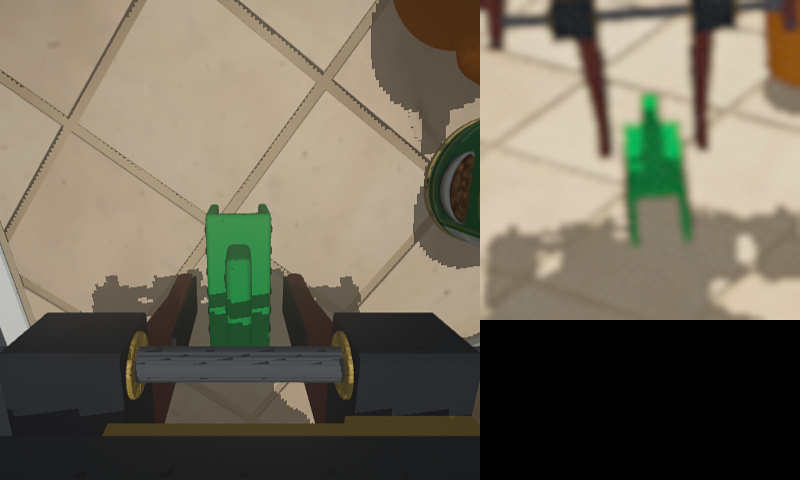

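The wrist and side views show the fingers straddling the rib, with the tips just above the deck and the rib centred. I'll close on it.

Call:
shift_gripper:
  motion: {"plan":[[0,0,0.001,0],[0,0,0.001,0],[0,0,0.001,0],[0,0,0.001,0],[0,0,0.001,0],[0,0,0.001,0]]}
  jaw: 0
  squeeze: 30

```text
clock: 2.85
position: [0.5035, 0.314, 0.0478]
tcp_rot: [0.0, 0.76, 0.649, 0.0]
contact_force: [0.3, -0.3, 1.1]
gripper_width: 0.0121
finger_force: 30.0
```

```bash
python3 -c "
from h import *
u=np.array([np.cos(.178),np.sin(.178),0]);r=np.array([.5146,-.0624,0])+.085*u;print(r);need((*r[:2],.145),.178)"
```

```text
[ 0.59825698 -0.04734977  0.        ]
need [-0.3421  0.1502 -0.0972] -0.3351 at [0.5035 0.314  0.0478] yaw -0.1571 j [0.54 0.63 1.79 0.   0.72 0.69]
```

In the tool's units: -0.335 rad is -0.1066.

Call:
shift_gripper:
  motion: {"plan":[[0,0,-0.04,0],[0,0,-0.08,0],[0,0,-0.097,0],[-0.03,0.015,-0.097,-0.0318],[-0.07,0.03,-0.097,-0.0637],[-0.11,0.05,-0.097,-0.1066],[-0.15,0.07,-0.097,-0.1066],[-0.19,0.085,-0.097,-0.1066],[-0.23,0.1,-0.097,-0.1066],[-0.27,0.12,-0.097,-0.1066],[-0.31,0.135,-0.097,-0.1066],[-0.342,0.15,-0.097,-0.1066],[-0.342,0.15,-0.097,-0.1066],[-0.342,0.15,-0.097,-0.1066]]}

```text
clock: 4.25
position: [0.5978, -0.0478, 0.1443]
tcp_rot: [-0.0, 0.642, 0.767, -0.0]
contact_force: [0.0, 0.8, -1.5]
gripper_width: 0.0117
finger_force: 30.0
```

```bash
python3 - <<'E'
from h import *
need((.5983,-.0473,.0885),.178)
s=robot.state();im=imaging.read_camera("wrist")[:,:,::-1];c=cam("wrist",s);cv2.imwrite("pics/w3.png",im);np.savez("w3.npz",K=c[0],R=c[1],o=c[2])
E
```

```text
need [0.0004 0.0006 0.0558] -0.002 at [ 0.5978 -0.0478  0.1443] yaw 0.176 j [-0.1   0.5   1.75  0.    0.9  -0.28]
```

View pics/w3.png

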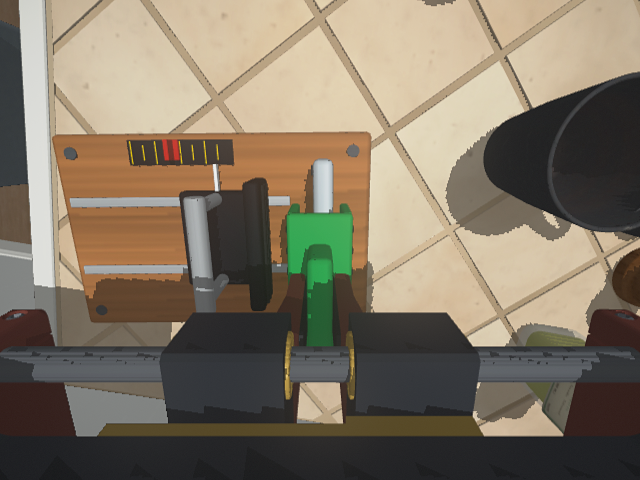

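The wrist view over the clamp shows the rail's left end at (323,160)-(323,205) with the cover above it. The pointer tip is at (216,163), the red tab at (171,150), and the handle's left end at about (195,200).

```bash
python3 - <<'E'
from h import *
z=np.load("w3.npz");W=(z["K"],z["R"],z["o"]);T=cam("top");im=cv2.imread("pics/w3.png");t=cv2.imread("pics/top0.png")
u=np.array([np.cos(.178),np.sin(.178),0]);v=np.array([-u[1],u[0],0]);O=np.array([.5146,-.0624,0])
rel=lambda p:((p-O)@np.c_[u,v,[0,0,1]]).round(4)
g=cv2.cvtColor(im,cv2.COLOR_BGR2HSV)
for r in(172,182,192):
    row=g[r,300:350];k=np.where((row[:,1]<50)&(row[:,2]>100))[0]+300;print(r,k.min(),k.max(),rel(onz(W,((k.min()+k.max())/2,r),.07)))
print("corners",[rel(onz(W,p,.016)) for p in((54,135),(370,133))])
def red(i,lo):
    h=cv2.cvtColor(i,cv2.COLOR_BGR2HSV);m=cv2.inRange(h,(0,170,lo),(8,255,255))|cv2.inRange(h,(172,170,lo),(180,255,255));return m
for n,i,c,b in(("W",im,W,(140,130,215,175)),("T",t,T,(385,255,410,290))):
    m=red(i,60);m2=np.zeros_like(m);m2[b[1]:b[3],b[0]:b[2]]=m[b[1]:b[3],b[0]:b[2]]
    p=np.argwhere(m2)[:,::-1];c0=p.mean(0);print(n,"red",len(p),p.min(0),p.max(0),c0,rel(onz(c,c0,.026)),rel(onz(c,c0,.035)))
    if n=="W":a=c0
    else:print("tri tab",rel(tri(W,a,T,c0)[0]))
f=lambda x,y:((x+.5)/3.6-.5+365,(y+.5)/3.6-.5+170)
print("pointer",rel(onz(W,(216,163),.026)),rel(tri(W,(216,163),T,f(137,298))[0]))
print("rail end",rel(tri(W,(323,160),T,f(106,122))[0]),"handle end",rel(tri(W,(195,195),T,f(188,280))[0]),rel(onz(W,(195,200),.078)))
print("cover deck",[rel(onz(W,p,.0965+.036)) for p in((288,213),(352,213))])
cv2.imwrite("pics/c2.png",cv2.resize(im[130:210,120:340],None,fx=3.6,fy=3.6,interpolation=cv2.INTER_CUBIC))
E
```

```text
172 313 332 [0.0861 0.0576 0.07  ]
182 313 332 [0.0861 0.0511 0.07  ]
192 313 332 [0.0861 0.0444 0.07  ]
corners [array([-0.1282,  0.0835,  0.016 ]), array([0.1244, 0.0846, 0.016 ])]
W red 204 [162 139] [179 159] [170.60294118 149.2745098 ] [-0.032   0.0723  0.026 ] [-0.0281  0.0723  0.035 ]
T red 57 [395 270] [404 277] [399.78947368 273.35087719] [-0.0371  0.0712  0.026 ] [-0.0373  0.0726  0.035 ]
tri tab [-0.0364  0.071   0.017 ]
pointer [0.0026 0.0619 0.026 ] [0.0006 0.0598 0.0222]
rail end [0.0859 0.0648 0.0685] handle end [0.0012 0.0421 0.0745] [0.0024 0.0403 0.078 ]
cover deck [array([0.0684, 0.0417, 0.1325]), array([0.1002, 0.0417, 0.1325])]
```

View pics/c2.png

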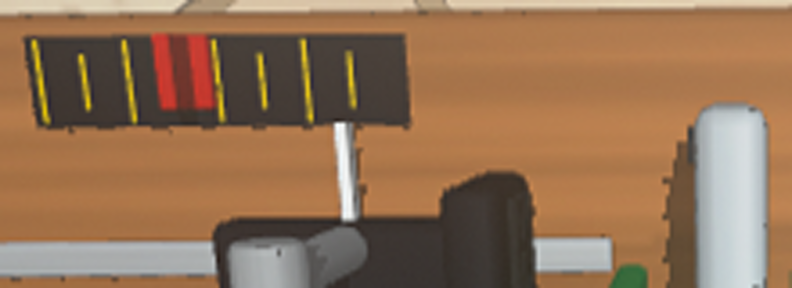

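The crop shows the red tab as a foot with a darker upright in its middle, and the pointer about 37 mm from it. Both views agree on the rail (x = 85-86 mm). Lowering the cover now.

Call:
shift_gripper:
  motion: {"plan":[[0,0.001,0.015,0],[0,0.001,0.03,0],[0,0.001,0.04,0],[0,0.001,0.048,0],[0,0.001,0.053,0],[0,0.001,0.056,0],[0,0.001,0.057,0],[0,0.001,0.057,0]]}

```text
clock: 5.1
position: [0.5993, -0.047, 0.088]
tcp_rot: [0.0, 0.641, 0.767, 0.0]
contact_force: [-0.1, 0.4, -0.1]
gripper_width: 0.0117
finger_force: 30.0
```

Call:
shift_gripper:
  motion: {"plan":[[0,0,0.001,0],[0,0,0.002,0],[0,0,0.002,0]]}

```text
clock: 5.4
position: [0.5995, -0.0471, 0.0877]
tcp_rot: [0.0, 0.641, 0.767, 0.0]
contact_force: [-5.6, 1.5, 14.4]
gripper_width: 0.0117
finger_force: 30.0
```

Call:
shift_gripper:
  motion: {"plan":[[0,0,0,0],[0,0,0,0],[0,0,0,0],[0,0,0,0]]}
  jaw: 0.034

```text
clock: 5.8
position: [0.599, -0.047, 0.0855]
tcp_rot: [-0.0, 0.641, 0.767, -0.0]
contact_force: [-0.4, -0.0, 0.6]
gripper_width: 0.0337
finger_force: 0.0
```

Call:
shift_gripper:
  motion: {"plan":[[0,0,-0.02,0],[0,0,-0.045,0],[0,0,-0.065,0],[0,0,-0.065,0]]}

```text
clock: 6.2
position: [0.6009, -0.0472, 0.1532]
tcp_rot: [0.002, 0.641, 0.767, 0.001]
contact_force: [-0.3, 0.3, -0.3]
gripper_width: 0.0343
finger_force: 0.0
```

```bash
python3 - <<'E'
from h import *
im=imaging.read_camera("side")[:,:,::-1];t=imaging.read_camera("top")[:,:,::-1];w=imaging.read_camera("wrist")[:,:,::-1]
o=np.zeros((600,800,3),np.uint8);o[:420,:480]=cv2.resize(im[270:410,260:420],None,fx=3,fy=3,interpolation=cv2.INTER_CUBIC)
o[:300,480:]=cv2.resize(w[120:420,160:480],None,fx=1,fy=1);o[300:,500:770]=cv2.resize(t[170:320,370:505],None,fx=2,fy=2);cv2.imwrite("pics/c3.png",o)
# handle: grasp point 11 mm behind TCP
O=np.array([.5146,-.0624,0]);need((*(O+[.001,0,0])[:2],.067),.178)
E
```

```text
need [-0.0005 -0.0842  0.0829] 0.0 at [ 0.5985 -0.047   0.1498] yaw 0.178 j [-0.1   0.49  1.74 -0.    0.91 -0.28]
```

View pics/c3.png

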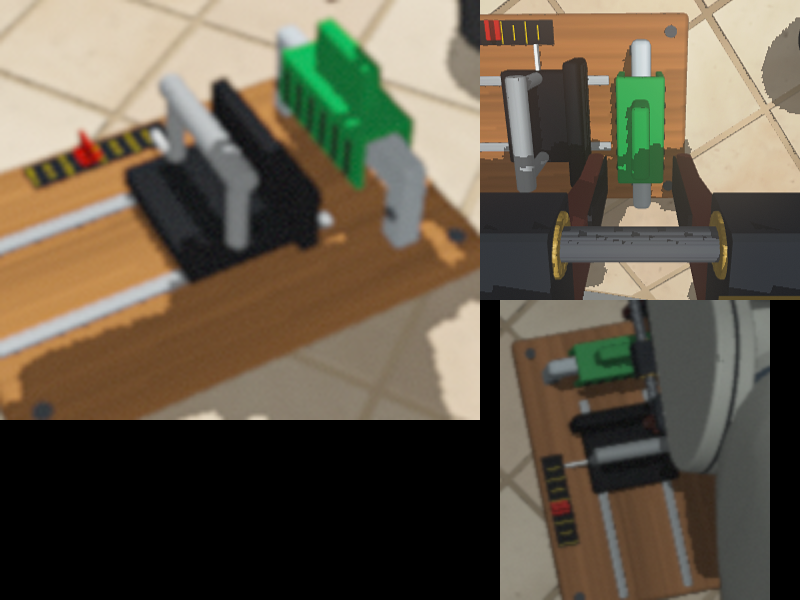

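The side and wrist views show the cover sitting level and fully down over the rail, with its slot astride the bar and the jaw shut. Next I go above the handle and down.

Call:
shift_gripper:
  motion: {"plan":[[0,-0.03,0,0],[0,-0.06,0,0],[-0.0005,-0.0842,0,0],[-0.0005,-0.0842,0,0],[-0.0005,-0.0842,0.03,0],[-0.0005,-0.0842,0.055,0],[-0.0005,-0.0842,0.07,0],[-0.0005,-0.0842,0.077,0],[-0.0005,-0.0842,0.077,0],[-0.0005,-0.0842,0.077,0]]}
  jaw: 0.03

```text
clock: 7.35
position: [0.517, -0.0624, 0.0738]
tcp_rot: [0.0, 0.641, 0.767, 0.0]
contact_force: [0.3, 0.1, 0.7]
gripper_width: 0.0298
finger_force: 0.0
```

```bash
python3 - <<'E'
from h import *
need((.5156,-.0624,.072),.178)
E
```

```text
need [ 0.0002 -0.0013  0.0018] 0.0001 at [ 0.517  -0.0624  0.0738] yaw 0.1781 j [-0.14  0.52  1.95  0.    0.68 -0.32]
```

Call:
shift_gripper:
  motion: {"plan":[[0,0,0,0],[0,0,0,0],[0,0,0,0],[0,0,0,0],[0,0,0,0]]}
  jaw: 0
  squeeze: 40

```text
clock: 7.85
position: [0.5168, -0.0625, 0.0744]
tcp_rot: [0.001, 0.641, 0.767, 0.0]
contact_force: [-1.2, 0.5, 5.6]
gripper_width: 0.0131
finger_force: 40.0
```

Call:
shift_gripper:
  motion: {"plan":[[0,-0.004,0,0],[0,-0.009,0,0],[0,-0.014,0,0],[0,-0.019,0,0],[0,-0.024,0,0],[0,-0.029,0,0],[0,-0.033,0,0],[0,-0.036,0,0],[0,-0.037,0,0],[0,-0.037,0,0],[0,-0.037,0,0]]}

```text
clock: 8.95
position: [0.4828, -0.0689, 0.0744]
tcp_rot: [0.002, 0.642, 0.767, 0.002]
contact_force: [7.9, 3.4, -1.6]
gripper_width: 0.0126
finger_force: 40.0
```

```bash
python3 - <<'E'
from h import *
s=robot.state();print(s["position"],s["gripper_width"],s["contact_force"])
w=imaging.read_camera("wrist")[:,:,::-1];t=imaging.read_camera("top")[:,:,::-1];im=imaging.read_camera("side")[:,:,::-1]
c=cam("wrist",s);np.savez("w4.npz",K=c[0],R=c[1],o=c[2]);cv2.imwrite("pics/w4.png",w);cv2.imwrite("pics/t4.png",t)
o=np.zeros((600,800,3),np.uint8);o[:360,:480]=w[40:400,120:600];o[:300,480:]=cv2.resize(im[280:380,240:346],(320,300),interpolation=cv2.INTER_CUBIC)
o[300:,480:]=cv2.resize(t[235:310,380:460],(320,300),interpolation=cv2.INTER_CUBIC);o[360:,:480]=cv2.resize(w[120:200,220:380],(480,240),interpolation=cv2.INTER_CUBIC);cv2.imwrite("pics/c4.png",o)
E
```

```text
[ 0.4828405  -0.06889352  0.07439114] 0.012648203017375579 [ 7.9358201   3.35399032 -1.62876368]
```

View pics/c4.png

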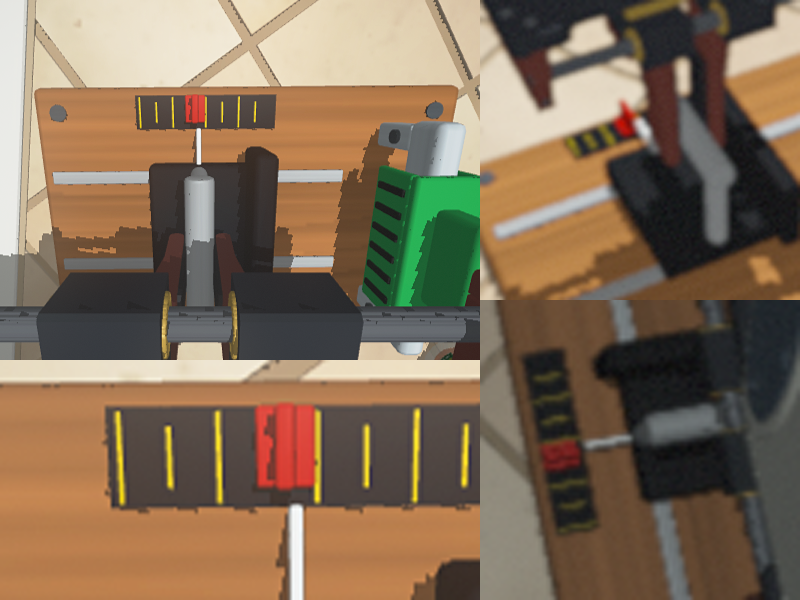

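The views show the gripped handle pulled out, with the cover untouched on the rail. The pointer tip is at about (319,168) and the tab's foot centre at about (315.5,149), so the pointer is still roughly 2 mm short.

```bash
python3 - <<'E'
from h import *
z=np.load("w4.npz");W=(z["K"],z["R"],z["o"]);T=cam("top")
u=np.array([np.cos(.178),np.sin(.178),0]);v=np.array([-u[1],u[0],0]);O=np.array([.5146,-.0624,0])
rel=lambda p:((p-O)@np.c_[u,v,[0,0,1]]).round(4)
f=lambda x,y:((x+.5)/3-.5+220,(y-360+.5)/3-.5+120)
g=lambda x,y:((x-480+.5)/4-.5+380,(y-300+.5)/4-.5+235)
print("W tip",rel(onz(W,f(296,507),.026)),"foot",rel(onz(W,f(286.5,448),.018)),"upright",rel(onz(W,f(287,448),.03)))
print("T tip",rel(onz(T,g(585,446),.026)),"tab",rel(onz(T,g(561,456),.022)))
E
```

```text
W tip [-0.0332  0.0608  0.026 ] foot [-0.0351  0.0719  0.018 ] upright [-0.0349  0.0719  0.03  ]
T tip [-0.035   0.0594  0.026 ] tab [-0.0375  0.0704  0.022 ]
```

Call:
shift_gripper:
  motion: {"plan":[[0,-0.001,0,0],[0,-0.0017,0,0],[0,-0.0017,0,0],[0,-0.0017,0,0],[0,-0.0017,0,0]]}

```text
clock: 9.6
position: [0.4814, -0.0692, 0.0744]
tcp_rot: [0.003, 0.642, 0.767, 0.002]
contact_force: [8.2, 4.3, -2.2]
gripper_width: 0.0128
finger_force: 40.0
```

```bash
python3 - <<'E'
from h import *
s=robot.state();w=imaging.read_camera("wrist")[:,:,::-1];c=cam("wrist",s);print(s["position"],s["contact_force"])
u=np.array([np.cos(.178),np.sin(.178),0]);O=np.array([.5146,-.0624,0])
h=cv2.cvtColor(w,cv2.COLOR_BGR2HSV);b=np.zeros(h.shape[:2],np.uint8);b[130:200,280:360]=255
r=(cv2.inRange(h,(0,170,60),(6,255,255))|cv2.inRange(h,(174,170,60),(180,255,255)))&b
p=np.argwhere(r)[:,::-1];cx=(p.min(0)+p.max(0))/2
wh=np.argwhere(cv2.inRange(h,(0,0,150),(180,50,255))&b)[:,::-1];wh=wh[(wh[:,1]>165)&(wh[:,1]<180)]
print(len(p),cx,len(wh),wh.mean(0),(onz(c,wh.mean(0),.026)-O)@u,(onz(c,cx,.018)-O)@u)
E
```

```text
[ 0.48137208 -0.06916628  0.07439844] [ 8.20585536  4.27572616 -2.16271925]
457 [317. 148.] 58 [318.         173.68965517] -0.034912289158331694 -0.03547315150375341
```

Call:
shift_gripper:
  motion: {"plan":[[0,-0.0004,0,0],[0,-0.0004,0,0],[0,-0.0004,0,0],[0,-0.0004,0,0],[0,-0.0004,0,0],[0,-0.0004,0,0]]}

```text
clock: 10.25
position: [0.4811, -0.0692, 0.0744]
tcp_rot: [0.003, 0.642, 0.767, 0.002]
contact_force: [8.4, 4.5, -2.4]
gripper_width: 0.0132
finger_force: 40.0
```

```bash
python3 -c "
from rig import robot, imaging, ticket
print(ticket.close_job())"
```

```text
the job is handed in; nothing more can be done
None
```

I handed the job in at 10.3 s of robot time: the green cover is seated on the rail and released, and the jaw is held with its pointer about 0.6 mm or less from level with the red tab by camera measurement; the hand-in returned no verdict.

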